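# Vent the glaze pressure pot

### The arm

A 7-joint arm with a two-finger parallel gripper is mounted at the origin on the work surface. World frame = base frame: x ahead of the robot, y to its left, z up, the work surface at z = 0. Lengths are in m, angles in rad, forces in N, time in s.
With the tool pointing down it reaches from about 0.4 to 0.85 m from the base axis. Payload 4.5 kg.
Tool frame: the origin (TCP) lies midway between the tips of the shut fingers; the grasp point (between the pads) lies 19 mm behind it; x points along the fingers, y is the direction in which the jaws open and shut, and the axes are right-handed (so a half turn about x gives the same grasp; the last joint's range is limited). The gripper opens to 88 mm and grips with 3 to 60 N. Pads are 18 mm wide; open, the fingers measure 123 mm over their backs; the gripper's body (75 mm by 187 mm) begins 45 mm behind the grasp point.
Start: joints at [0.034, 0.689, -0.195, 1.565, 0.157, 0.902, -0.215], TCP at [0.625, 0, 0.239] pointing down, gripper open.
Joint ranges: [-3.01, 3.01], [-0.46, 2.08], [-1.47, 1.51], [0.13, 2.56], [-1, 4.14], [0.04, 2.09], [-2.66, 2.66]. Speed limits (rad/s): [2.57, 2.57, 3.14, 3.14, 3.14, 3.14, 3.14].

### API

Orientations are given as a unit quaternion [x, y, z, w].
In Python, from plant import r, eyes gives the robot as it stands.
- The arm moves only by the shell command python3 -m pendant 'ROWS' [FORCE]. ROWS is JSON, a list that holds one entry, the list of rows, each a list of 7 numbers: the turn, a rotation vector about the tool's x, y, z in rad, then the shift along the tool's x, y, z in cm, then the finger opening in cm, from 0 to 8.81. A call has 1 to 10 rows; each row shifts and turns the commanded pose from where the row before left it, along the tool's axes as they then stand; what a row does not reach is not made up. A row lasts 1/12 s, in which the tool goes at most 41.7 mm and 7.16 degrees, less where a joint would pass 70% of its speed; a pose out of reach is approached as far as the arm can. A call is refused whole if a number of a shift passes 4.17 or a number of a turn 0.125, either way. A call with a gripper value outside its range is refused whole. The fingers move at their own pace and stop on an object; FORCE is the grip in N (left out, the last holds). Time passes only in rows, so rows that do not move let the fingers close. It gives the time, the measured TCP pose, the force and the opening at its end, in the units of the state.
- r.get_state(): the state, without advancing time (a new reading comes with each control period).
- eyes.snapshot(name): name is "scene" or "side" or "wrist"; returns the picture (400x640x3 uint8, red, green, blue); there is no depth.
- eyes.camera_info(name): a dict with "fovy" (degrees; the focal length in pixels is half the picture's height over the tangent of half this angle, whatever the lens; pixels are square), "cx", "cy" (the principal point, pixels), "D" ([k1, k2, p1, p2, k3] as OpenCV has them; the pictures are not rectified), "world_from_camera" (4x4, takes a point from camera to world coordinates). Camera axes: x right, y up, looking along -z (the intrinsics and any distortion apply to the point x, -y, -z); pixel columns grow to the right and rows downward; lengths in m; the calibration is good to about 2 mm. A picture is of the moment at which its call begins: read the wrist's pose just before it. camera_info takes no time and is no camera call; for the wrist camera it gives the pose at the moment of the call.
- r.finish_job(): hands the job in, once; it reports no verdict.
The state is a dict: "clock": time; "q": joint angles; "qd": joint speeds; "joint_torque": joint torques, N m; "tool_pos": TCP position; "eef_rot": TCP orientation; "contact_force": force on the tool from outside, world axes, zero at the start; "moment": the same for the moment, N m; "opening": opening from 0.0 (shut) to 1.0 (fully open).
Only numpy, scipy, OpenCV 4.12 (cv2) and the standard library are available. Lean on these libraries where they do the work, as an engineer would, in place of code of your own. Each camera call takes 0.05 s, during which the arm holds its last target.

### The job

Vent the glaze pot on the patisserie counter: unscrew the small knurled lock nut on its lid valve (counter-clockwise seen from above) until it stops at the top of its thread, then press the freed valve pin gently fully home and hold it down for two seconds. Let the pin spring back up, leave the nut unscrewed and clear of the hand, and leave the cake, bowl and jar alone.

Things in the scene. Friction and masses are not known exactly. Their poses are not given: they have to be found in the camera images.
- pot: Steel glaze pot bolted to the worktop (cannot move): foot 150 mm across, wall 124 mm, flat lid 134 mm across, its top at z = 120 mm. Origin: centre of its underside. At 30 mm along its +x stands the brass valve: base 22 mm across, 8 mm high, then a stem 10 mm across up to 30 mm above the lid. At 38 mm along -x a brass hose elbow, 18 mm high, pointing to -x; not used.
- nut_mid (a point): Centre of the round knurled brass lock nut: 14 mm across, 12 mm high, axis vertical, can be gripped from any side. Screwed down, its underside rests on the stem end, 30 mm above the lid (centre 36 mm above the lid); unscrewing it climbs the pin by 1 mm per rad, 4.2 mm in all. The pin tip stands out through its top.
- nut (a joint): Turn of the lock nut, rad: 0 screwed down on the stem, growing counter-clockwise seen from above, 4.2 at the stop at the top of its thread (it cannot come off). Starts between 0 and 0.5. Turning takes about 0.04 N m; let go, it springs back by about 0.2 rad, then stays. It rides on the pin: pulling the nut down pushes the pin down, as far as the gap under the nut allows.
- spindle: Steel valve pin on the valve axis, with its upright round tip, 6.4 mm across. Origin 44 mm above the lid with the pin up. The tip is screwed in by hand and tight: its top end stands 6.5 to 12.5 mm above this origin, differently on each pot (at least 4 mm above the top of the unscrewed nut), so find it by touch. Fragile: never load the pin or its tip with more than 20 N.
- pin (a joint): How far the valve pin is pressed down, m: 0 up, 0.003 fully home on a hard stop. Its return spring takes about 2.5 N to start and 6.5 N to reach fully home. The gap under the nut (1 mm per rad of nut turn) is all that the pin can move, so the screwed-down nut blocks it.
- cake: Bystander: loose small round chocolate cake on a gold card 84 mm across, 45 mm high (about 56 mm with its topping). Origin: centre of its underside.
- bowl: Bystander: loose open steel bowl, 90 mm across, 50 mm high. Origin: centre of its underside.
- jar: Bystander: loose amber glass jar with a metal cap, 60 mm across, 80 mm high. Origin: centre of its underside.
Not all that is in view belongs to the job. Of the things that look like the pot, the middle-sized one is meant.

How it is judged:
By the outcome, as a careful person would: the job done as asked, in the order asked, and still so for the second after the job is handed in, with the robot touching nothing.
It also fails if it takes over 64 s, if anything falls off the work surface, if the arm or the gripper's body presses on something with over 40 N, if the wrist force passes 120 N, or if a joint passes its speed limit or range.

## Working session

There is one attempt and no reset: what is moved stays moved. The work goes in short steps, Python scripts to look and compute and a shell command to move; the robot and the scene stay as the last step left them, time stands still between calls to the robot, and variables do not carry over. Pictures are saved under pics/ and viewed, and the job is handed in when it is done.

```bash
ls; mkdir -p pics; python3 - <<'E'
from plant import r, eyes
import cv2
s=r.get_state(); print(s)
for n in ["scene","side","wrist"]:
    im=eyes.snapshot(n); cv2.imwrite(f"pics/{n}0.png",im[:,:,::-1]); i=eyes.camera_info(n); print(n,i)
E
```

```text
pics
{'clock': 0.0, 'q': array([ 0.0338417 ,  0.69001143, -0.19450437,  1.56630227,  0.15731492,
        0.90253451, -0.21513391]), 'qd': array([ 0.00097954,  0.00049924,  0.00163628,  0.00061358, -0.00071106,
        0.00088161, -0.00052986]), 'joint_torque': array([ 3.38560185e-04, -5.27571630e+01, -1.26686912e+00, -1.53434461e+01,
       -5.26333472e-02,  6.56995355e-03,  1.65937727e-04]), 'tool_pos': array([ 6.24374402e-01, -8.62109759e-05,  2.37903811e-01]), 'eef_rot': array([-0.49949597, -0.50042692,  0.50050085, -0.4995754 ]), 'contact_force': array([-0.27415489, -0.26490233,  0.66002146]), 'moment': array([-0.02977799, -0.03873689, -0.01315105]), 'opening': 0.997197413960498}
scene {'fovy': 48.705620358009874, 'cx': 319.64700297085506, 'cy': 206.30833476714471, 'D': array([-0.09758755,  0.        ,  0.        ,  0.        ,  0.        ]), 'world_from_camera': array([[ 0.86270437, -0.38547321,  0.32734016,  0.87120601],
       [ 0.50551482,  0.67525596, -0.53710721, -0.46546418],
       [-0.01399795,  0.62884004,  0.77740868,  0.87748399],
       [ 0.        ,  0.        ,  0.
[... 281 characters left out ...]
11611622,  0.54428872, -0.83082297, -0.7118006 ],
       [ 0.00848209,  0.83699414,  0.54714611,  0.64048654],
       [ 0.        ,  0.        ,  0.        ,  1.        ]])}
wrist {'fovy': 70.39546141308226, 'cx': 321.0801097439572, 'cy': 202.71353993496157, 'D': array([-0.02244424,  0.        ,  0.        ,  0.        ,  0.        ]), 'world_from_camera': array([[ 9.99999311e-01, -9.66149026e-04,  6.66801519e-04,
         6.24338781e-01],
       [ 7.09025592e-04,  9.49796734e-01,  3.12866843e-01,
         8.17561615e-02],
       [-9.35601900e-04, -3.12866154e-01,  9.49796765e-01,
         3.84548716e-01],
       [ 0.00000000e+00,  0.00000000e+00,  0.00000000e+00,
         1.00000000e+00]])}
```

View pics/scene0.png

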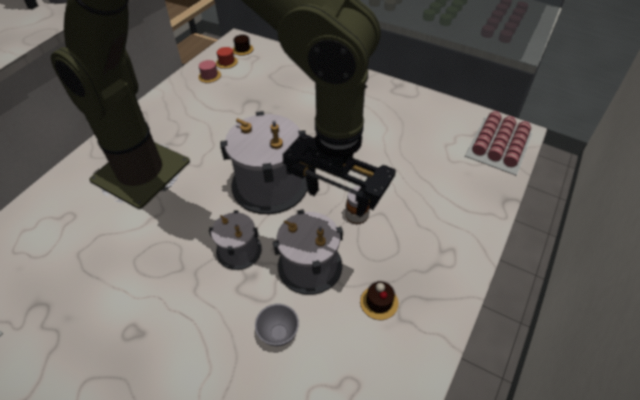

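View pics/side0.png

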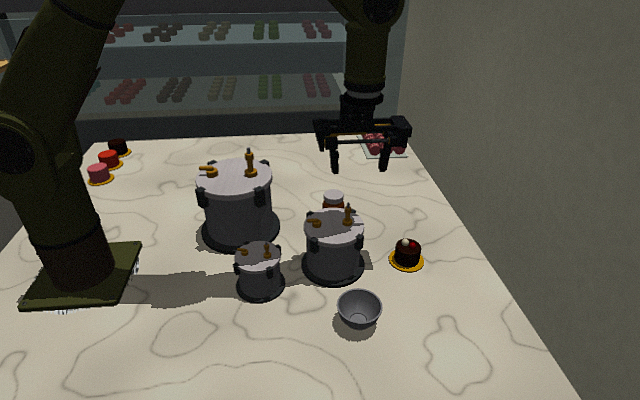

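View pics/wrist0.png

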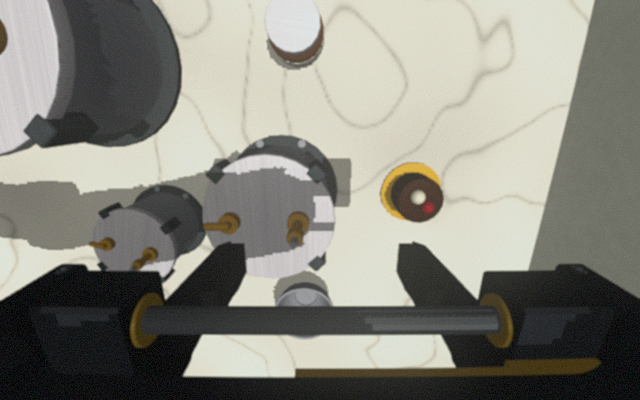

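```bash
cat > h.py <<'E'
import numpy as np, cv2
from plant import r, eyes
from scipy.spatial.transform import Rotation as R
def K(i):
    f=200/np.tan(np.radians(i["fovy"])/2); return np.array([[f,0,i["cx"]],[0,f,i["cy"]],[0,0,1]])
def ray(i,uv):
    p=cv2.undistortPoints(np.array([[uv]],float),K(i),i["D"])[0,0]
    M=i["world_from_camera"]; d=M[:3,:3]@np.array([p[0],-p[1],-1]); return M[:3,3],d/np.linalg.norm(d)
def onz(i,uv,z):
    o,d=ray(i,uv); return o+d*(z-o[2])/d[2]
def proj(i,P):
    M=np.linalg.inv(i["world_from_camera"]); c=M[:3,:3]@np.array(P)+M[:3,3]
    return cv2.projectPoints(np.array([[c[0],-c[1],-c[2]]]),np.zeros(3),np.zeros(3),K(i),i["D"])[0].ravel()
def tri(rays):
    A=sum(np.eye(3)-np.outer(d,d) for o,d in rays); b=sum((np.eye(3)-np.outer(d,d))@o for o,d in rays)
    P=np.linalg.solve(A,b); return P,[float(np.linalg.norm((np.eye(3)-np.outer(d,d))@(P-o))) for o,d in rays]
def st():
    s=r.get_state(); Rm=R.from_quat(s["eef_rot"]).as_matrix()
    return s,Rm
E
python3 - <<'E'
from h import *
s,Rm=st(); print(Rm.round(3))
sc=cv2.imread("pics/scene0.png");sd=cv2.imread("pics/side0.png");w=cv2.imread("pics/wrist0.png")
i=eyes.camera_info("side")
for nm,l,rr,z in [("mid",(305,228),(364,228),.12),("small",(235,255),(282,255),.08),("big",(196,180),(272,180),.17)]:
    a,b=onz(i,l,z),onz(i,rr,z); print(nm,a.round(3),b.round(3),np.linalg.norm(a-b).round(3))
a=cv2.resize(sc[195:275,200:360],None,fx=4,fy=4,interpolation=cv2.INTER_CUBIC)
b=cv2.resize(sd[190:290,230:390],None,fx=4,fy=4,interpolation=cv2.INTER_CUBIC)
c=cv2.resize(w[130:290,180:350],None,fx=4,fy=4,interpolation=cv2.INTER_CUBIC)[:600]
cv2.imwrite("pics/a1.png",a);cv2.imwrite("pics/b1.png",b);cv2.imwrite("pics/c1.png",c[:, :800])
E
```

```text
[[-0.001  1.     0.   ]
 [-0.     0.    -1.   ]
 [-1.    -0.001  0.   ]]
mid [ 0.509 -0.029  0.12 ] [ 0.637 -0.043  0.12 ] 0.129
small [ 0.356 -0.056  0.08 ] [ 0.456 -0.067  0.08 ] 0.101
big [0.263 0.118 0.17 ] [0.441 0.1   0.17 ] 0.18
```

View pics/a1.png

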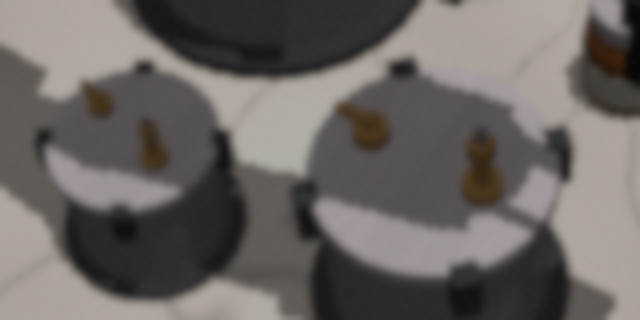

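View pics/b1.png

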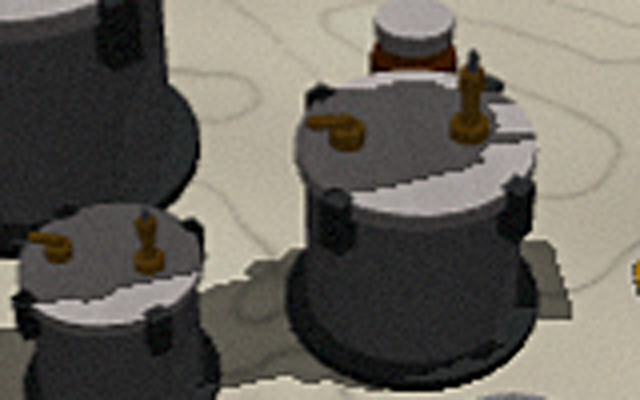

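View pics/c1.png

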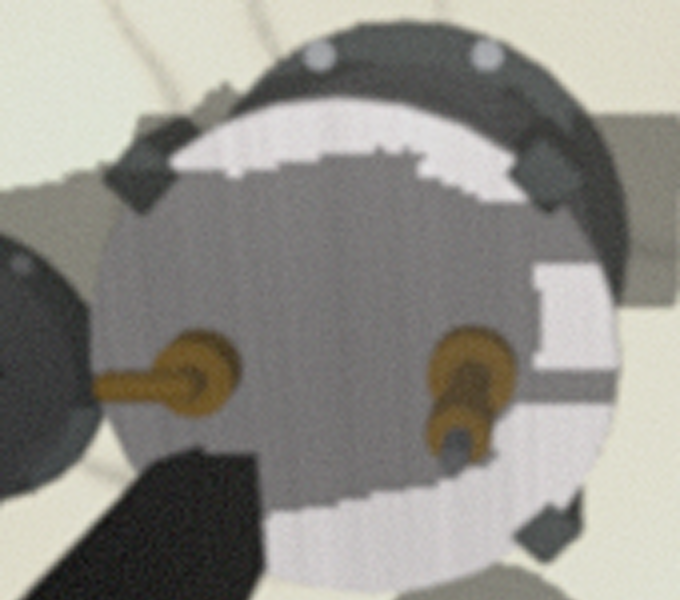

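```bash
python3 - <<'E'
from h import *
I={n:eyes.camera_info(n) for n in ["scene","side","wrist"]}
o={"scene":(200,195),"side":(230,190),"wrist":(180,130)}
F={"base":{"scene":(482,183),"side":(469,125),"wrist":(471,370)},
"tip":{"scene":(481,130),"side":(473,54),"wrist":(457,448)},
"nutmid":{"scene":(481,148),"side":(472,79),"wrist":(460,425)}}
for f,z in [("base",.128),("tip",.172),("nutmid",.156)]:
    rs=[]
    for n in I:
        uv=np.array(F[f][n])/4+o[n]-.375; rs.append(ray(I[n],uv)); print(f,n,onz(I[n],uv,z).round(4))
    P,e=tri(rs); print(f,P.round(4),np.round(e,4))
E
```

```text
base scene [ 0.602  -0.0248  0.128 ]
base side [ 0.6019 -0.0236  0.128 ]
base wrist [ 0.6011 -0.0227  0.128 ]
base [ 0.6015 -0.0235  0.1271] [0.0008 0.0007 0.0006]
tip scene [ 0.6013 -0.0235  0.172 ]
tip side [ 0.603  -0.0192  0.172 ]
tip wrist [ 0.6017 -0.0222  0.172 ]
tip [ 0.6019 -0.0226  0.173 ] [0.0014 0.0012 0.0008]
nutmid scene [ 0.6009 -0.0232  0.156 ]
nutmid side [ 0.603  -0.0197  0.156 ]
nutmid wrist [ 0.6008 -0.0244  0.156 ]
nutmid [ 0.6016 -0.0238  0.1582] [0.0007 0.0008 0.0007]
```

Three pot-like things: the large one (side 235,205; lid ≈0.18 m), the middle one (side 334,245; lid ≈0.13 m) and the small one (side 260,270; lid ≈0.10 m). The middle one fits the 134 mm lid. In the crops its valve is at scene (320,235), side (348,210) and wrist (296,230), on an axis at about (0.6015, -0.0235). Next I move over it at height and start winding the wrist clockwise.

```bash
python3 -m pendant '[[[0,0,0,0,-1.15,1.2,3.4],[0,0,0,0,-1.15,1.15,3.4],[0.12,0,0,0,0,0,3.4],[0.12,0,0,0,0,0,3.4],[0,0,0,0,0,0,3.4],[0,0,0,0,0,0,3.4]]]' 15; python3 - <<'E'
from h import *
s,Rm=st(); print(s["q"].round(3),s["tool_pos"].round(4)); print(Rm.round(3), s["contact_force"],s["opening"])
E
```

```text
clock: 0.65
tool_pos: [0.6019, -0.0233, 0.2385]
eef_rot: [-0.555, -0.438, 0.556, -0.438]
contact_force: [0.3, -0.1, 0.5]
opening: 0.57
[ 0.036  0.656 -0.129  1.639  0.105  0.854 -0.372] [ 0.6019 -0.0233  0.2385]
[[-0.     0.972 -0.234]
 [-0.    -0.234 -0.972]
 [-1.    -0.     0.   ]] [ 0.2928726  -0.0906452   0.52022069] 0.5701633405680612
```

```bash
python3 -m pendant '[[[0.12,0,0,0,0,0,3],[0.12,0,0,0,0,0,3],[0.12,0,0,0,0,0,3],[0.12,0,0,0,0,0,3],[0.12,0,0,0,0,0,3],[0.12,0,0,0,0,0,3],[0.12,0,0,0,0,0,3],[0.12,0,0,0,0,0,3],[0.12,0,0,0,0,0,3],[0.12,0,0,0,0,0,3]]]' ; python3 -m pendant '[[[0.12,0,0,0,0,0,3],[0.12,0,0,0,0,0,3],[0.12,0,0,0,0,0,3],[0.12,0,0,0,0,0,3],[0.12,0,0,0,0,0,3],[0.12,0,0,0,0,0,3],[0,0,0,0,0,0,3],[0,0,0,0,0,0,3],[0,0,0,0,0,0,3]]]' ; python3 - <<'E'
from h import *
i=eyes.camera_info("wrist"); im=eyes.snapshot("wrist"); cv2.imwrite("pics/w2.png",im[:,:,::-1])
s,Rm=st(); print(s["q"].round(3),s["tool_pos"].round(4)); print(Rm.round(3), s["contact_force"],s["opening"],i["world_from_camera"].round(4).tolist())
print(proj(i,[.6015,-.0235,.172]),proj(i,[.6015,-.0235,.128]))
import pickle; pickle.dump(i,open("w2.pkl","wb"))
E
```

```text
clock: 1.48
tool_pos: [0.602, -0.0231, 0.2385]
eef_rot: [-0.705, -0.046, 0.706, -0.045]
contact_force: [0.7, 0.9, -0.7]
opening: 0.343
clock: 2.23
tool_pos: [0.602, -0.0232, 0.2386]
eef_rot: [-0.677, 0.204, 0.677, 0.204]
contact_force: [-0.7, -0.0, -0.0]
opening: 0.335
[-0.281  0.696  0.439  1.656 -0.364  0.872 -1.851] [ 0.602  -0.0233  0.2386]
[[-0.    -0.553 -0.833]
 [ 0.    -0.833  0.553]
 [-1.    -0.     0.   ]] [-0.35141548 -0.21192909  0.64615485] 0.3415873065536791 [[-0.5512, 0.7925, 0.2609, 0.6695], [-0.8343, -0.5235, -0.1726, -0.0678], [-0.0002, -0.3128, 0.9498, 0.385], [0.0, 0.0, 0.0, 1.0]]
[321.80126599 215.79641714] [321.69826347 199.28697185]
```

View pics/w2.png

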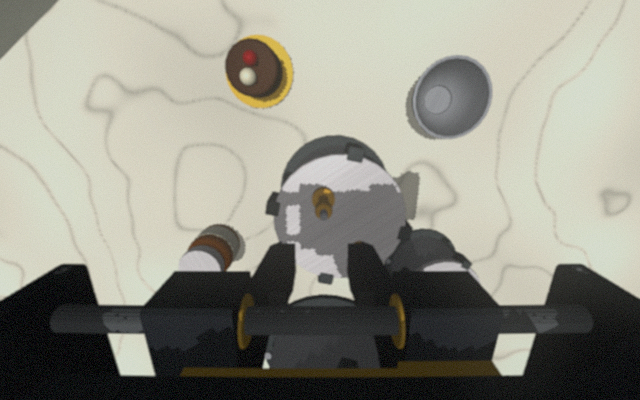

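```bash
python3 - <<'E'
import cv2
w=cv2.imread("pics/w2.png"); cv2.imwrite("pics/w2c.png",cv2.resize(w[175:235,290:360],None,fx=8,fy=8,interpolation=cv2.INTER_CUBIC))
E
```

```text
(no output)
```

View pics/w2c.png

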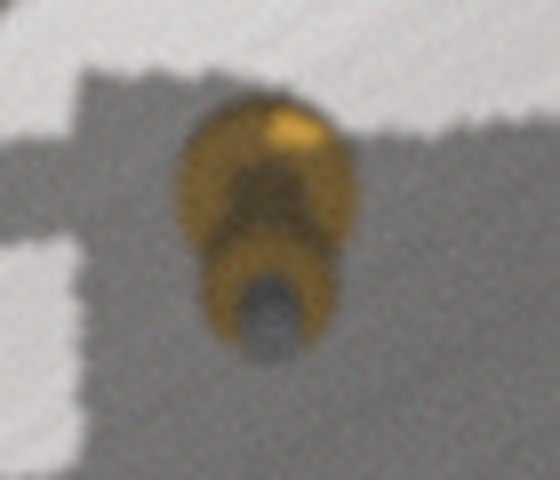

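```bash
python3 - <<'E'
from h import *
import pickle; i=pickle.load(open("w2.pkl","rb"))
for uv,z in [((323.4,215.2),.1725),((323.3,212),.162),((323.06,198.1),.128)]: print(onz(i,uv,z).round(4))
E
```

```text
[ 0.6014 -0.025   0.1725]
[ 0.6004 -0.0243  0.162 ]
[ 0.6018 -0.0252  0.128 ]
```

```bash
python3 -m pendant '[[[0,0,0,2,0.06,0.03,3],[0,0,0,2,0,0,3],[0,0,0,2,0,0,3],[0,0,0,1,0,0,3],[0,0,0,1,0,0,3],[0,0,0,1,0,0,3],[0,0,0,1.1,0,0,3],[0,0,0,0,0,0,3],[0,0,0,0,0,0,3]]]' ; python3 - <<'E'
from h import *
i=eyes.camera_info("side"); im=eyes.snapshot("side"); cv2.imwrite("pics/s3.png",cv2.resize(im[130:260,260:420,::-1],None,fx=4,fy=4,interpolation=cv2.INTER_CUBIC))
i=eyes.camera_info("wrist"); im=eyes.snapshot("wrist"); cv2.imwrite("pics/w3.png",cv2.resize(im[130:350,200:440,::-1],None,fx=2.7,fy=2.7,interpolation=cv2.INTER_CUBIC))
s,Rm=st(); print(s["q"].round(3),s["tool_pos"].round(4),s["contact_force"])
E
```

```text
clock: 3.03
tool_pos: [0.6013, -0.0238, 0.1375]
eef_rot: [-0.676, 0.205, 0.677, 0.205]
contact_force: [-0.5, 0.2, -1.0]
opening: 0.343
[-0.236  0.822  0.36   1.743 -0.437  0.656 -1.791] [ 0.602  -0.024   0.1383] [ 0.23580519 -0.9501148   0.14038142]
```

View pics/s3.png

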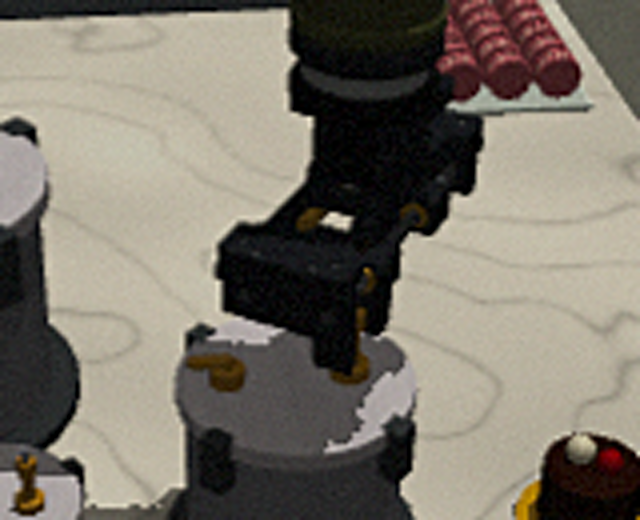

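View pics/w3.png

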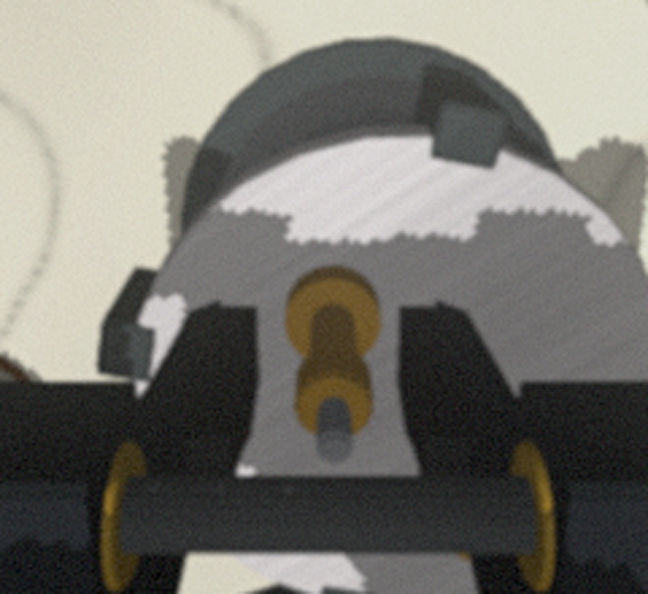

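```bash
python3 - <<'E'
from h import *
s,Rm=st(); i=eyes.camera_info("wrist"); p=s["tool_pos"]
for z in (.1725,.162,.128): print(z,proj(i,[p[0],p[1],z])) 
for uv,z in [((323.5,295.4),.1725),((322.8,247.),.128),((323.4,277.),.162)]:
    q=onz(i,uv,z); print(q.round(4),((q-p)@Rm).round(4))
E
```

```text
0.1725 [321.17246837 292.22563887]
0.162 [321.18233215 279.46039967]
0.128 [321.20651858 248.07740218]
[ 0.5999 -0.0239  0.1725] [-0.0342  0.0011  0.0017]
[ 0.602  -0.0252  0.128 ] [ 0.0103  0.001  -0.0007]
[ 0.6025 -0.0257  0.162 ] [-0.0237  0.0011 -0.0015]
```

```bash
python3 -m pendant '[[[0,0,0,0,0.09,0,3],[0,0,0,0,0,0,2],[0,0,0,0,0,0,1.6],[0,0,0,0,0,0,1],[0,0,0,0,0,0,0.8],[0,0,0,0,0,0,0.5],[0,0,0,0,0,0,0.5],[0,0,0,0,0,0,0.5]]]' 5; python3 - <<'E'
from h import *
s,Rm=st(); print(s["tool_pos"].round(4),s["contact_force"],s["contact_force"]@Rm,s["moment"]@Rm,s["opening"]*88.1)
E
```

```text
clock: 3.8
tool_pos: [0.6011, -0.0247, 0.138]
eef_rot: [0.677, -0.205, -0.676, -0.205]
contact_force: [-0.4, -0.5, 3.0]
opening: 0.15
[ 0.6011 -0.0247  0.138 ] [-0.43684277 -0.53597736  3.03989194] [-3.04001205  0.68794155  0.06410532] [-0.00229669 -0.25697685  0.068861  ] 13.226051091357741
```

```bash
python3 -m pendant '[[[0,0,0,0,0,0,0.4],[0,0,0,0,0,0,0.4],[-0.1,0,0,-0.01,0,0,0.4],[-0.1,0,0,-0.01,0,0,0.4],[-0.1,0,0,-0.01,0,0,0.4],[-0.1,0,0,-0.01,0,0,0.4],[-0.1,0,0,-0.01,0,0,0.4],[-0.1,0,0,-0.01,0,0,0.4]]]' 15; python3 - <<'E'
from h import *
s,Rm=st(); print(s["tool_pos"].round(4),s["contact_force"],s["contact_force"]@Rm,s["moment"]@Rm,s["opening"]*88.1)
E
```

```text
clock: 4.47
tool_pos: [0.601, -0.0248, 0.1383]
eef_rot: [0.707, 0.005, -0.707, 0.006]
contact_force: [0.5, -0.8, 1.2]
opening: 0.144
[ 0.601  -0.0248  0.1383] [ 0.52953735 -0.83228125  1.17116808] [-1.17077587  0.84072841 -0.5169102 ] [ 0.03359453 -0.14262874  0.08207843] 12.697179523119518
```

```bash
cat > q.py <<'E'
from h import *
s,Rm=st(); print(s["tool_pos"].round(4),"Ftool",(s["contact_force"]@Rm).round(2),"Mtool",(s["moment"]@Rm).round(3),s["opening"]*88.1,"yaw",round(float(np.arctan2(Rm[1,1],Rm[0,1])),3),s["q"].round(2))
E
python3 -m pendant '[[[-0.12,0,0,-0.012,0,0,0.4],[-0.12,0,0,-0.012,0,0,0.4],[-0.12,0,0,-0.012,0,0,0.4],[-0.12,0,0,-0.012,0,0,0.4],[-0.12,0,0,-0.012,0,0,0.4],[-0.12,0,0,-0.012,0,0,0.4],[-0.12,0,0,-0.012,0,0,0.4],[-0.12,0,0,-0.012,0,0,0.4],[-0.12,0,0,-0.012,0,0,0.4],[-0.12,0,0,-0.012,0,0,0.4]]]'; python3 q.py
```

```text
clock: 5.3
tool_pos: [0.6011, -0.025, 0.1395]
eef_rot: [0.58, 0.404, -0.58, 0.404]
contact_force: [0.0, -1.0, 0.9]
opening: 0.147
[ 0.6011 -0.025   0.1395] Ftool [-0.93  0.39  0.97] Mtool [ 0.049 -0.178  0.021] 12.961420314530297 yaw -0.355 [ 0.04  0.79 -0.14  1.73  0.17  0.64 -0.54]
```

```bash
python3 -m pendant '[[[-0.12,0,0,-0.012,0,0,0.4],[-0.12,0,0,-0.012,0,0,0.4],[-0.12,0,0,-0.012,0,0,0.4],[-0.12,0,0,-0.012,0,0,0.4],[-0.12,0,0,-0.012,0,0,0.4],[-0.12,0,0,-0.012,0,0,0.4],[-0.12,0,0,-0.012,0,0,0.4],[-0.12,0,0,-0.012,0,0,0.4],[-0.12,0,0,-0.012,0,0,0.4],[-0.12,0,0,-0.012,0,0,0.4]]]'; python3 q.py; python3 -m pendant '[[[-0.1,0,0,-0.01,0,0,0.4],[-0.1,0,0,-0.01,0,0,0.4],[-0.1,0,0,-0.01,0,0,0.4],[-0.1,0,0,-0.01,0,0,0.4]]]'; python3 q.py
```

```text
clock: 6.13
tool_pos: [0.6014, -0.0249, 0.1407]
eef_rot: [0.251, 0.661, -0.251, 0.661]
contact_force: [0.9, -0.7, 1.6]
opening: 0.147
[ 0.6014 -0.0249  0.1407] Ftool [-1.61  0.08  1.08] Mtool [-0.009 -0.104  0.044] 12.923696295794537 yaw 0.845 [ 0.23  0.82 -0.48  1.72  0.52  0.73  0.33]
clock: 6.47
tool_pos: [0.6014, -0.0248, 0.1411]
eef_rot: [0.115, 0.697, -0.115, 0.698]
contact_force: [0.5, -0.1, 1.2]
opening: 0.14
[ 0.6014 -0.0248  0.1411] Ftool [-1.2   0.08  0.47] Mtool [ 0.054 -0.171  0.081] 12.34863944102237 yaw 1.244 [ 0.29  0.84 -0.58  1.71  0.62  0.78  0.65]
```

```bash
python3 -m pendant '[[[-0.1,0,0,-0.01,0,0,0.4],[-0.1,0,0,-0.01,0,0,0.4],[-0.1,0,0,-0.01,0,0,0.4]]]'; python3 q.py;  python3 -m pendant '[[[-0.1,0,0,-0.01,0,0,0.4]]]'; python3 q.py; python3 -m pendant '[[[-0.1,0,0,-0.01,0,0,0.4]]]'; python3 q.py
```

```text
clock: 6.72
tool_pos: [0.6014, -0.0248, 0.1414]
eef_rot: [0.009, 0.707, -0.009, 0.707]
contact_force: [0.6, 0.3, 1.1]
opening: 0.144
[ 0.6014 -0.0248  0.1414] Ftool [-1.06  0.28  0.59] Mtool [ 0.004 -0.163  0.012] 12.684622647304462 yaw 1.544 [ 0.33  0.86 -0.66  1.71  0.69  0.82  0.89]
clock: 6.8
tool_pos: [0.6014, -0.0248, 0.1415]
eef_rot: [-0.026, 0.706, 0.026, 0.707]
contact_force: [-0.0, -0.9, 1.7]
opening: 0.144
[ 0.6014 -0.0248  0.1415] Ftool [-1.72 -0.86 -0.11] Mtool [ 0.009 -0.179  0.038] 12.64721839821163 yaw 1.644 [ 0.34  0.87 -0.69  1.71  0.71  0.83  0.97]
clock: 6.88
tool_pos: [0.6014, -0.0248, 0.1416]
eef_rot: [-0.061, 0.704, 0.061, 0.705]
contact_force: [-0.2, -0.6, 0.9]
opening: 0.141
[ 0.6014 -0.0248  0.1416] Ftool [-0.88 -0.59 -0.34] Mtool [ 0.034 -0.16   0.063] 12.392377729082838 yaw 1.744 [ 0.35  0.87 -0.71  1.71  0.73  0.85  1.05]
```

```bash
python3 -m pendant '[[[-0.1,0,0,-0.01,0,0,0.4]]]'; python3 q.py;  python3 -m pendant '[[[-0.1,0,0,-0.01,0,0,0.4]]]'; python3 q.py
```

```text
clock: 6.97
tool_pos: [0.6014, -0.0247, 0.1417]
eef_rot: [-0.096, 0.7, 0.096, 0.701]
contact_force: [0.4, -0.8, 1.7]
opening: 0.141
[ 0.6014 -0.0247  0.1417] Ftool [-1.69 -0.9   0.19] Mtool [ 0.023 -0.165  0.09 ] 12.441725656341395 yaw 1.844 [ 0.36  0.88 -0.74  1.71  0.75  0.86  1.13]
clock: 7.05
tool_pos: [0.6014, -0.0247, 0.1418]
eef_rot: [-0.131, 0.695, 0.131, 0.695]
contact_force: [0.3, -0.6, 1.6]
opening: 0.146
[ 0.6014 -0.0247  0.1418] Ftool [-1.6  -0.66  0.07] Mtool [ 0.049 -0.166  0.057] 12.82888279606993 yaw 1.944 [ 0.38  0.89 -0.76  1.71  0.77  0.88  1.22]
```

```bash
for k in 1; do python3 -m pendant '[[[-0.1,0,0,-0.01,0,0,0.4]]]'; python3 q.py;  python3 -m pendant '[[[-0.1,0,0,0,0,0,0.4]]]'; python3 q.py;python3 -m pendant '[[[-0.1,0,0,0,0,0,0.4]]]'; python3 q.py; done
```

```text
clock: 7.13
tool_pos: [0.6014, -0.0247, 0.1419]
eef_rot: [-0.166, 0.687, 0.166, 0.688]
contact_force: [0.7, -0.6, 0.1]
opening: 0.145
[ 0.6014 -0.0247  0.1419] Ftool [-0.06 -0.88  0.38] Mtool [ 0.155 -0.205  0.051] 12.76722972167273 yaw 2.044 [ 0.39  0.89 -0.79  1.71  0.79  0.89  1.3 ]
clock: 7.22
tool_pos: [0.6011, -0.0248, 0.1418]
eef_rot: [-0.2, 0.678, 0.2, 0.678]
contact_force: [-0.4, -0.7, 0.9]
opening: 0.15
[ 0.6011 -0.0248  0.1418] Ftool [-0.88 -0.39 -0.7 ] Mtool [ 0.024 -0.079  0.043] 13.248386728898952 yaw 2.144 [ 0.4   0.9  -0.81  1.71  0.81  0.9   1.39]
clock: 7.3
tool_pos: [0.6011, -0.0249, 0.1418]
eef_rot: [-0.234, 0.667, 0.234, 0.667]
contact_force: [-0.3, 0.4, 0.6]
opening: 0.146
[ 0.6011 -0.0249  0.1418] Ftool [-0.6   0.49  0.01] Mtool [ 0.058 -0.046  0.044] 12.82184019476274 yaw 2.244 [ 0.41  0.91 -0.84  1.71  0.83  0.92  1.47]
```

```bash
for k in 1; do python3 -m pendant '[[[0,0,0,0,0,0,0.4]]]' 20; python3 q.py;  python3 -m pendant '[[[-0.06,0,0,0,0,0,0.4]]]'; python3 q.py;python3 -m pendant '[[[-0.06,0,0,0,0,0,0.4]]]'; python3 q.py; done
```

```text
clock: 7.38
tool_pos: [0.601, -0.0249, 0.1416]
eef_rot: [-0.233, 0.668, 0.233, 0.668]
contact_force: [0.5, 0.0, 0.6]
opening: 0.14
[ 0.601  -0.0249  0.1416] Ftool [-0.56 -0.28  0.4 ] Mtool [ 0.005 -0.064 -0.039] 12.294752213438306 yaw 2.242 [ 0.41  0.91 -0.84  1.71  0.83  0.92  1.47]
clock: 7.47
tool_pos: [0.601, -0.0249, 0.1418]
eef_rot: [-0.251, 0.661, 0.251, 0.661]
contact_force: [0.5, -0.8, 1.4]
opening: 0.142
[ 0.601  -0.0249  0.1418] Ftool [-1.41 -0.92 -0.11] Mtool [ 0.072  0.006 -0.037] 12.519380568799388 yaw 2.297 [ 0.42  0.91 -0.85  1.71  0.84  0.93  1.52]
clock: 7.55
tool_pos: [0.601, -0.0249, 0.1418]
eef_rot: [-0.272, 0.653, 0.271, 0.653]
contact_force: [0.3, 0.2, 0.4]
opening: 0.138
[ 0.601  -0.0249  0.1418] Ftool [-0.4  -0.09  0.37] Mtool [ 0.164 -0.08  -0.03 ] 12.126936837415295 yaw 2.359 [ 0.42  0.92 -0.86  1.71  0.85  0.94  1.57]
```

```bash
python3 -m pendant '[[[0,0,0,0,0,0,2],[0,0,0,0,0,0,3],[0,0,0,0,0,0,3],[0,0,0,0,0,0,3]]]' 15; python3 q.py; python3 -m pendant '[[[0,0,0,-1,0,0,3],[0,0,0,-1.5,0,0,3],[0,0,0,-2,0,0,3],[0,0,0,-1.5,0,0,3],[0,0,0,0,0,0,2],[0,0,0,0,0,0,1],[0,0,0,0,0,0,0],[0,0,0,0,0,0,0],[0,0,0,0,0,0,0]]]'; python3 q.py; python3 - <<'E'
from h import *
i=eyes.camera_info("wrist"); im=eyes.snapshot("wrist"); cv2.imwrite("pics/w4.png",cv2.resize(im[130:350,200:440,::-1],None,fx=2.7,fy=2.7,interpolation=cv2.INTER_CUBIC))
s,Rm=st();p=s["tool_pos"]
for z in (.1735,.166,.128): print(z,proj(i,[p[0],p[1],z])) 
i=eyes.camera_info("side"); im=eyes.snapshot("side"); cv2.imwrite("pics/s4.png",cv2.resize(im[140:260,270:420,::-1],None,fx=5,fy=5,interpolation=cv2.INTER_CUBIC))
E
```

```text
clock: 7.88
tool_pos: [0.6008, -0.0245, 0.1418]
eef_rot: [-0.271, 0.653, 0.271, 0.653]
contact_force: [0.5, 0.2, -0.5]
opening: 0.34
[ 0.6008 -0.0245  0.1418] Ftool [ 0.46 -0.24  0.46] Mtool [-0.032 -0.137  0.053] 29.963134036182005 yaw 2.358 [ 0.42  0.92 -0.86  1.71  0.85  0.94  1.57]
clock: 8.63
tool_pos: [0.6004, -0.0248, 0.2011]
eef_rot: [-0.272, 0.653, 0.272, 0.652]
contact_force: [0.6, -0.1, 0.4]
opening: 0.005
[ 0.6004 -0.0248  0.2011] Ftool [-0.41 -0.5   0.3 ] Mtool [-0.002 -0.103  0.094] 0.43407359002175483 yaw 2.36 [ 0.45  0.85 -0.92  1.66  0.76  1.03  1.64]
0.1735 [320.24572531 236.84222359]
0.166 [320.26945932 232.26812449]
0.128 [320.36763264 213.36354869]
```

View pics/w4.png

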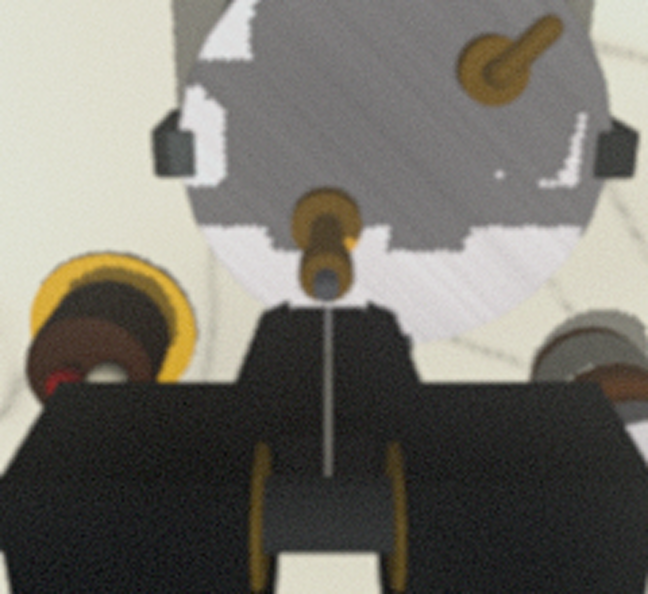

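View pics/s4.png

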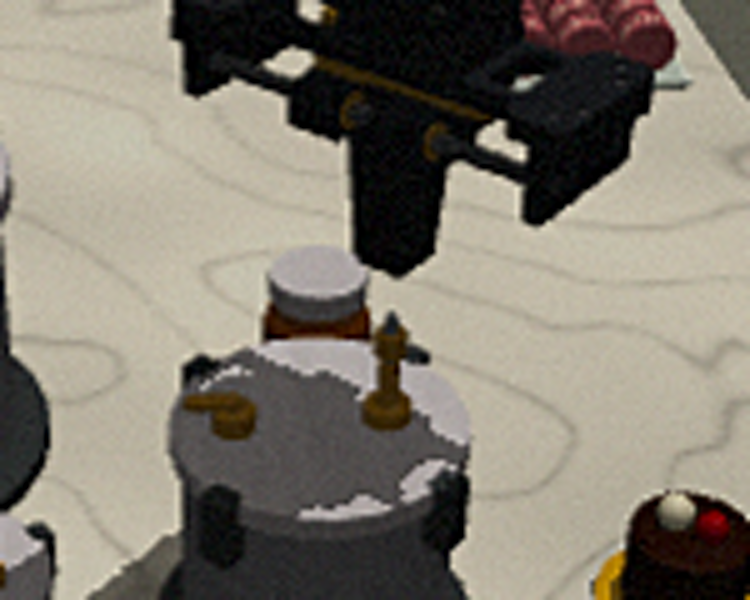

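```bash
python3 -m pendant '[[[0,0,0,1,0,0,0],[0,0,0,0.7,0,0,0],[0,0,0,0.3,0,0,0],[0,0,0,0,0,0,0],[0,0,0,0,0,0,0],[0,0,0,0,0,0,0]]]'; python3 q.py; python3 -m pendant '[[[0,0,0,0.1,0,0,0],[0,0,0,0.1,0,0,0],[0,0,0,0,0,0,0]]]';python3 q.py; for k in 1; do python3 -m pendant '[[[0,0,0,0.05,0,0,0],[0,0,0,0,0,0,0]]]';  python3 q.py; done
```

```text
clock: 9.23
tool_pos: [0.601, -0.0244, 0.182]
eef_rot: [-0.272, 0.653, 0.272, 0.653]
contact_force: [0.1, 0.3, 0.4]
opening: 0.007
[ 0.601  -0.0244  0.182 ] Ftool [-0.38  0.14  0.24] Mtool [-0.01  -0.064  0.085] 0.6126307288203935 yaw 2.36 [ 0.44  0.87 -0.9   1.68  0.79  1.    1.62]
clock: 9.48
tool_pos: [0.6009, -0.0246, 0.1799]
eef_rot: [-0.272, 0.653, 0.272, 0.653]
contact_force: [-0.0, -0.5, 0.3]
opening: 0.007
[ 0.6009 -0.0246  0.1799] Ftool [-0.31 -0.34 -0.39] Mtool [-0.07  -0.07   0.059] 0.601675218385734 yaw 2.36 [ 0.44  0.87 -0.9   1.68  0.79  1.    1.61]
clock: 9.65
tool_pos: [0.6009, -0.0246, 0.1794]
eef_rot: [-0.272, 0.653, 0.272, 0.653]
contact_force: [-0.7, 0.1, 0.9]
opening: 0.005
[ 0.6009 -0.0246  0.1794] Ftool [-0.95  0.58 -0.43] Mtool [-0.044 -0.146  0.097] 0.42248449430161494 yaw 2.36 [ 0.44  0.87 -0.9   1.68  0.8   1.    1.61]
```

```bash
python3 -m pendant '[[[0,0,0,0.1,0,0,0],[0,0,0,0.1,0,0,0],[0,0,0,0,0,0,0]]]';python3 -m pendant '[[[0,0,0,0.05,0,0,0],[0,0,0,0,0,0,0]]]';python3 -m pendant '[[[0,0,0,0.05,0,0,0],[0,0,0,0,0,0,0]]]';python3 -m pendant '[[[0,0,0,0.05,0,0,0],[0,0,0,0,0,0,0]]]';
```

```text
clock: 9.9
tool_pos: [0.6008, -0.0246, 0.1772]
eef_rot: [-0.272, 0.653, 0.272, 0.653]
contact_force: [0.1, 0.1, 0.4]
opening: 0.002
clock: 10.07
tool_pos: [0.6009, -0.0246, 0.1768]
eef_rot: [-0.272, 0.653, 0.272, 0.653]
contact_force: [-0.3, -0.4, -0.4]
opening: 0.007
clock: 10.23
tool_pos: [0.6009, -0.0246, 0.1764]
eef_rot: [-0.272, 0.653, 0.272, 0.653]
contact_force: [-0.8, -0.2, -0.8]
opening: 0.007
clock: 10.4
tool_pos: [0.6009, -0.0245, 0.1759]
eef_rot: [-0.272, 0.653, 0.272, 0.653]
contact_force: [-0.2, -0.8, -1.0]
opening: 0.008
```

```bash
for k in 1; do python3 -m pendant '[[[0,0,0,0.05,0,0,0],[0,0,0,0,0,0,0]]]';python3 -m pendant '[[[0,0,0,0.05,0,0,0],[0,0,0,0,0,0,0]]]';python3 -m pendant '[[[0,0,0,0.05,0,0,0],[0,0,0,0,0,0,0]]]';python3 -m pendant '[[[0,0,0,0.05,0,0,0],[0,0,0,0,0,0,0]]]';python3 -m pendant '[[[0,0,0,0.05,0,0,0],[0,0,0,0,0,0,0]]]';done | grep -v rot
```

```text
clock: 10.57
tool_pos: [0.6009, -0.0246, 0.1754]
contact_force: [0.2, -0.4, 1.1]
opening: 0.005
clock: 10.73
tool_pos: [0.6009, -0.0246, 0.1749]
contact_force: [0.6, 0.5, 0.0]
opening: 0.008
clock: 10.9
tool_pos: [0.601, -0.0245, 0.1745]
contact_force: [-1.0, -1.0, 0.9]
opening: 0.008
clock: 11.07
tool_pos: [0.601, -0.0245, 0.1741]
contact_force: [-0.4, 0.4, 1.8]
opening: 0.008
clock: 11.23
tool_pos: [0.601, -0.0245, 0.1736]
contact_force: [-0.8, -0.4, 1.9]
opening: 0.006
```

```bash
for k in 1; do python3 -m pendant '[[[0,0,0,0.05,0,0,0],[0,0,0,0,0,0,0]]]';python3 -m pendant '[[[0,0,0,0.05,0,0,0],[0,0,0,0,0,0,0]]]';python3 -m pendant '[[[0,0,0,0.05,0,0,0],[0,0,0,0,0,0,0]]]';python3 -m pendant '[[[0,0,0,0.05,0,0,0],[0,0,0,0,0,0,0]]]';done | grep -v rot
```

```text
clock: 11.4
tool_pos: [0.601, -0.0246, 0.173]
contact_force: [-2.1, -0.8, 3.9]
opening: 0.004
clock: 11.57
tool_pos: [0.601, -0.0245, 0.1726]
contact_force: [-1.2, -0.2, 4.3]
opening: 0.007
clock: 11.73
tool_pos: [0.601, -0.0245, 0.1721]
contact_force: [-1.1, -1.1, 5.1]
opening: 0.007
clock: 11.9
tool_pos: [0.601, -0.0245, 0.1716]
contact_force: [0.1, -1.0, 4.9]
opening: 0.007
```

```bash
for k in 1; do python3 -m pendant '[[[0,0,0,0.05,0,0,0],[0,0,0,0,0,0,0]]]';python3 -m pendant '[[[0,0,0,0.03,0,0,0],[0,0,0,0,0,0,0]]]';python3 -m pendant '[[[0,0,0,0.03,0,0,0],[0,0,0,0,0,0,0]]]';done | grep -v rot
```

```text
clock: 12.07
tool_pos: [0.6011, -0.0245, 0.1713]
contact_force: [-1.5, 0.3, 7.1]
opening: 0.008
clock: 12.23
tool_pos: [0.6011, -0.0245, 0.1712]
contact_force: [-2.0, -0.9, 7.8]
opening: 0.002
clock: 12.4
tool_pos: [0.6011, -0.0245, 0.1711]
contact_force: [-2.4, -1.7, 9.6]
opening: 0.006
```

```bash
for k in 1; do python3 -m pendant '[[[0,0,0,0.02,0,0,0],[0,0,0,0,0,0,0],[0,0,0,0,0,0,0],[0,0,0,0,0,0,0]]]'; python3 -m pendant '[[[0,0,0,0,0,0,0],[0,0,0,0,0,0,0],[0,0,0,0,0,0,0],[0,0,0,0,0,0,0],[0,0,0,0,0,0,0],[0,0,0,0,0,0,0],[0,0,0,0,0,0,0],[0,0,0,0,0,0,0],[0,0,0,0,0,0,0],[0,0,0,0,0,0,0]]]';done | grep -v rot; python3 - <<'E'
from h import *
i=eyes.camera_info("side"); im=eyes.snapshot("side"); cv2.imwrite("pics/s5.png",cv2.resize(im[140:260,270:420,::-1],None,fx=5,fy=5,interpolation=cv2.INTER_CUBIC))
E
for k in 1 2; do python3 -m pendant '[[[0,0,0,0,0,0,0],[0,0,0,0,0,0,0],[0,0,0,0,0,0,0],[0,0,0,0,0,0,0],[0,0,0,0,0,0,0],[0,0,0,0,0,0,0],[0,0,0,0,0,0,0],[0,0,0,0,0,0,0],[0,0,0,0,0,0,0],[0,0,0,0,0,0,0]]]';done | grep -v rot
```

```text
clock: 12.73
tool_pos: [0.6011, -0.0244, 0.1711]
contact_force: [-2.3, -1.1, 10.0]
opening: 0.004
clock: 13.57
tool_pos: [0.6011, -0.0245, 0.1711]
contact_force: [-2.8, -1.6, 8.9]
opening: 0.004
clock: 14.45
tool_pos: [0.6012, -0.0245, 0.1711]
contact_force: [-2.3, -0.4, 10.0]
opening: 0.005
clock: 15.28
tool_pos: [0.6012, -0.0245, 0.1711]
contact_force: [-2.4, -0.8, 10.5]
opening: 0.006
```

View pics/s5.png

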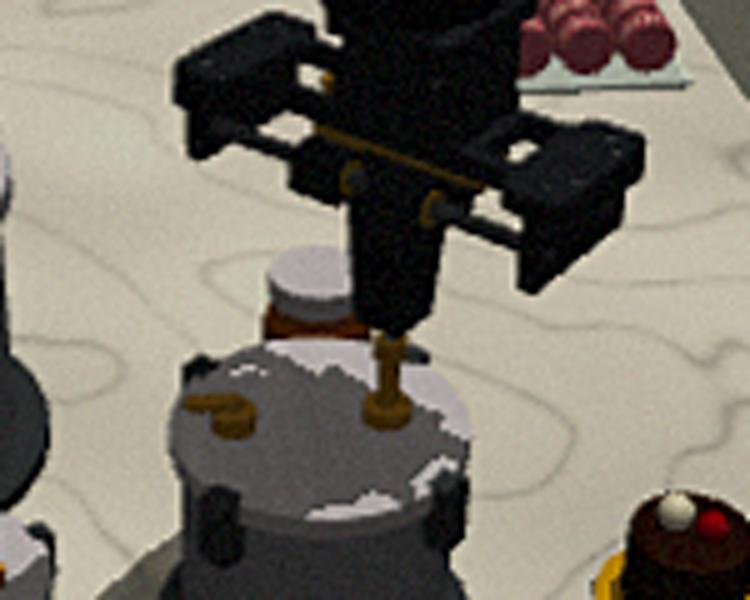

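```bash
for k in 1; do python3 -m pendant '[[[0,0,0,-0.05,0,0,0],[0,0,0,-0.1,0,0,0],[0,0,0,-0.1,0,0,0],[0,0,0,-0.1,0,0,0],[0,0,0,-0.2,0,0,0],[0,0,0,-0.5,0,0,0],[0,0,0,-1.5,0,0,0],[0,0,0,-2.5,0,0,0],[0,0,0,-2,0,0,0],[0,0,0,0,0,0,0]]]';done; python3 - <<'E'
from h import *
for n in ("side","wrist","scene"):
    i=eyes.camera_info(n); im=eyes.snapshot(n); cv2.imwrite(f"pics/{n}6.png",im[:,:,::-1])
    c=proj(i,[.6012,-.0245,.156]).astype(int); x,y=max(c[0]-40,0),max(c[1]-40,0); cv2.imwrite(f"pics/{n}6c.png",cv2.resize(im[y:y+80,x:x+80,::-1],None,fx=6,fy=6,interpolation=cv2.INTER_CUBIC)); 
    print(n,(x,y),[proj(i,[.6012,-.0245,z]).round(1) for z in (.174,.166,.154,.15,.128)])
im=[cv2.imread(f"pics/{n}6c.png") for n in ("side","wrist")]; cv2.imwrite("pics/m6.png",cv2.resize(np.hstack([i[:480,:480] for i in im]),(800,400)))
print(st()[0]["contact_force"])
E
```

```text
clock: 16.12
tool_pos: [0.6029, -0.0234, 0.2445]
eef_rot: [-0.272, 0.65, 0.271, 0.655]
contact_force: [1.3, 0.3, 0.1]
opening: 0.004
side (np.int64(307), np.int64(170)) [array([347.5, 203.8]), array([347.4, 206.8]), array([347.1, 211.4]), array([347.1, 212.9]), array([346.6, 221.1])]
wrist (np.int64(280), np.int64(166)) [array([320.9, 213.9]), array([320.9, 210.5]), array([321. , 205.8]), array([321. , 204.3]), array([321., 197.])]
scene (np.int64(279), np.int64(192)) [array([319.6, 226.8]), array([319.6, 229.2]), array([319.7, 232.7]), array([319.7, 233.9]), array([319.9, 240.1])]
[-0.44874621  0.62580532  0.72241103]
```

View pics/m6.png

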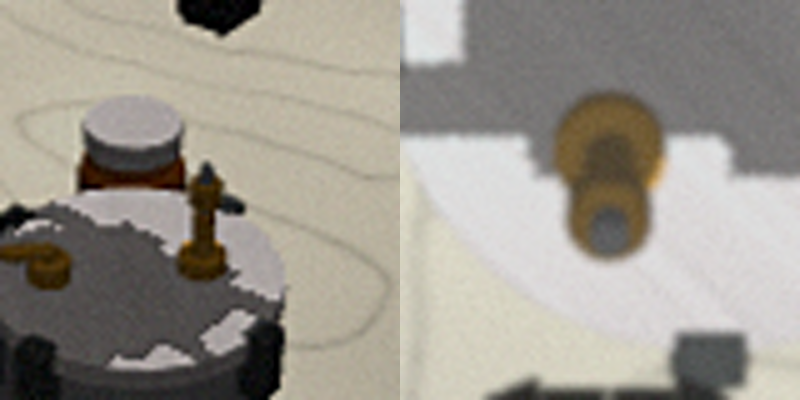

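View pics/side6.png

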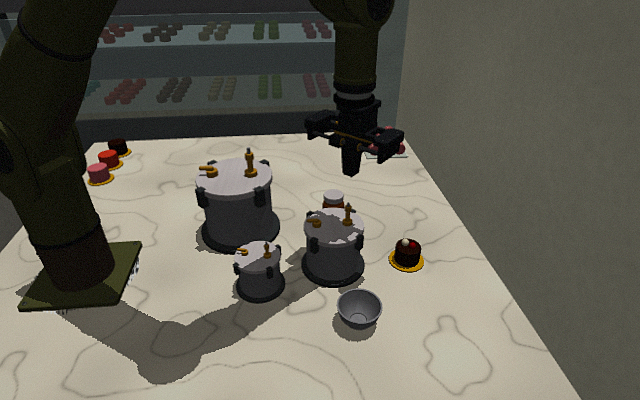

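```bash
python3 -c "
from plant import r
print(r.finish_job())"
```

```text
the job is handed in; nothing more can be done
None
```

I vented the middle-sized pot as asked and handed the job in at about 16 s; the interface gave no verdict.

- **Nut:** I gripped it once and turned it counter-clockwise about 4.2 rad, following its climb. The wrist moment rose from about 0.04 to about 0.16 N m at the stop. The fingers slipped there once, so I tightened the grip to 20 N, turned a little more and met the stop again. I then let go. The nut's angle can't be read directly. The side picture puts its underside about 4 mm above the stem, which allows for the 0.2 rad spring-back.
- **Pin:** By touch the tip was at z ≈ 174 mm. I pressed it 3 mm to the hard stop at about 171 mm, reading about 10 N. I held it there for about 2.9 s and then backed off slowly.
- **Last checks:** The pin was back up, with its tip in the side picture within about a pixel of where it should be. The hand was about 70 mm above the tip and touching nothing. The cake, bowl and jar stood where they started, and the highest contact force I read was 10.5 N.
- **Disagreement:** The camera estimates of the valve position differed by up to about 3 mm, so I centred on the wrist view and the light readings when gripping.

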